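Hang the two glaze sieves on one hook, large one first

TASK

Hang both mesh glaze sieves on the yellow hook by the loops under their red knobs: first the large one, towards the back by the post, then the small one in front of it. Let both hang freely, and leave the blue paddle standing in its cradle.

Things in the scene. Friction and masses are not known exactly. Their poses are not given: they have to be found in the camera images.
- large_knob (a point): Large sieve: upright grey mesh disc D 116 mm, 16 thick, standing in a wooden cradle (walls 60 high): lift it 40 straight up to free it. Above the rim a steel loop, opening 52 wide (y) x 50 high, roof bar 8 high, 68 long; on it the red knob to grip, 18 (x) x 24 (y) x 50 high. Point: knob's centre, 33 above the loop's roof, 199 above the disc's lowest point. x: disc axis, through the loop. z up.
- small_knob (a point): Small sieve: like the large one (same cradle, loop and red knob, same lift) but its mesh disc is 80 mm in diameter. Point: knob's centre, 33 mm above the loop's roof, 163 mm above the disc's lowest point. x: disc axis, through the loop. z up. The sieves weigh 0.1 to 0.31 kg. The three cradles stand in a row across the bench in any order.
- paddle_knob (a point): Bystander to be left alone: a solid blue clay paddle with a brown middle, disc 98 mm in diameter, with the same cradle and loop as the sieves but a blue knob. Point: knob's centre, 181 mm above the disc's lowest point. x: disc axis. z up.
- hook_mid (a point): Hook: fixed level yellow bar 140 mm long (x), 20 wide, 8 thick on a green post. Point: middle of the bar's top face, 215 above the table. x runs along the bar to the post, 68 away and no higher than the bar. The open end, 70 away at -x, faces the robot; its lip rises 12 above the bar. Pass a loop over the lip towards +x, then lower it. z up. Hanging at 25 mm to +x and 25 to -x leaves finger room.
Mind the look-alikes: they are no part of the job. Leave any green look-alike of the part that bears large_knob alone.

How it is judged (in metres and radians):
On the way, in this order (a step that is already met when the one before it is completed fails the run):
1. the large sieve hangs on the hook, released (x of large_knob in the frame of hook_mid between -0.068 and 0.068 m and y of large_knob in the frame of hook_mid between -0.025 and 0.025 m and z of large_knob in the frame of hook_mid between 0.022 and 0.043 m and angle between large_knob's own z axis and vertical below 0.26 rad and linear speed of large below 0.03 m/s and contact force between the fingers and large below 0.1 N), for 0.2 s.
2. the small sieve hangs on the hook in front of the large one, released (x of small_knob in the frame of hook_mid between -0.068 and 0.068 m and y of small_knob in the frame of hook_mid between -0.025 and 0.025 m and z of small_knob in the frame of hook_mid between 0.022 and 0.043 m and angle between small_knob's own z axis and vertical below 0.26 rad and linear speed of small below 0.03 m/s and contact force between the fingers and small below 0.1 N), for 0.2 s.
At the end, for the whole second after the job is handed in: Both sieves hang still and free with the bar through their loops: knob centres 22 to 43 mm above the bar's top, within 25 mm of its centre line, between lip and post, upright within 15 degrees; the large one nearer the post. The paddle has moved less than 40 mm (all of step 1 and all of step 2 and ((x of large_knob in the frame of hook_mid above -0.045 m and x of small_knob in the frame of hook_mid below -0.045 m) or (x of large_knob in the frame of hook_mid above -0.03 m and x of small_knob in the frame of hook_mid below -0.03 m) or (x of large_knob in the frame of hook_mid above -0.015 m and x of small_knob in the frame of hook_mid below -0.015 m) or (x of large_knob in the frame of hook_mid above 0 m and x of small_knob in the frame of hook_mid below 0 m) or (x of large_knob in the frame of hook_mid above 0.015 m and x of small_knob in the frame of hook_mid below 0.015 m) or (x of large_knob in the frame of hook_mid above 0.03 m and x of small_knob in the frame of hook_mid below 0.03 m) or (x of large_knob in the frame of hook_mid above 0.045 m and x of small_knob in the frame of hook_mid below 0.045 m)) and horizontal distance between large_knob and small_knob above 0.015 m); the robot touches nothing.
It fails at once if the blue paddle is moved by more than 40 mm (distance of paddle_knob from where it was at the start of the episode above 0.04 m).
It also fails if it takes over 69 s, if anything falls off the work surface, if the arm or the gripper's body presses on something with over 40 N, if the wrist force passes 120 N, or if a joint passes its speed limit or range.

ROBOT

A 7-joint arm with a two-finger parallel gripper is mounted at the origin on the work surface. World frame = base frame: x ahead of the robot, y to its left, z up, the work surface at z = 0. Lengths are in mm, angles in rad, forces in N, time in s.
With the tool pointing down it reaches from about 400 to 850 mm from the base axis. Payload 4.5 kg.
Tool frame: the origin (TCP) lies midway between the tips of the shut fingers; the grasp point (between the pads) lies 19 mm behind it; z points along the fingers, x is the direction in which the jaws open and shut, and the axes are right-handed (so a half turn about z gives the same grasp; the last joint's range is limited). The gripper opens to 88 mm and grips with 3 to 60 N. Pads are 18 mm wide; open, the fingers measure 123 mm over their backs; the gripper's body (75 mm by 187 mm) begins 45 mm behind the grasp point.
Start: joints at [-1.131, 0.689, -0.195, 1.565, 0.157, 0.902, -0.215], TCP at [246.705, 574.274, 238.743] pointing down, gripper open.
Joint ranges: [-3.01, 3.01], [-0.46, 2.08], [-1.47, 1.51], [0.13, 2.56], [-1, 4.14], [0.04, 2.09], [-2.66, 2.66]. Speed limits (rad/s): [2.57, 2.57, 3.14, 3.14, 3.14, 3.14, 3.14].

INTERFACE

Orientations are given as a rotation vector (axis times angle).
In Python, from workcell import observe, imaging, robot, masks_of, place_of gives the robot as it stands. The module is installed in compiled form; this text tells all that it offers.
- The arm moves only by the tool send_rows, never from a script. Its argument "plan" is text: rows parted by semicolons, each of 5 numbers parted by spaces: the shift along the world's x, y, z in mm, then the turn about the world's z in rad, then the gripper command: -1 is shut, 1 is fully open, values between are in proportion. A call has 1 to 8 rows; each row shifts and turns the commanded pose from where the row before left it; what a row does not reach is not made up. A row lasts 1/10 s, in which the tool goes at most 50 mm and 8.59 degrees, less where a joint would pass 70% of its speed; a pose out of reach is approached as far as the arm can. A call with a gripper value outside its range is refused whole. The fingers move at their own pace and stop on an object; "newtons" is the grip in N (left out, the last holds). Time passes only in rows, so rows that do not move let the fingers close. It gives the time, the measured TCP pose, the force and the opening at its end, in the units of the state.
- observe(): the state, without advancing time (a new reading comes with each control period).
- imaging.read_camera(name): name is "scene" or "top"; returns the picture (480x640x3 uint8, red, green, blue); there is no depth.
- imaging.camera_model(name): a dict with "fx", "fy", "cx", "cy" (pixels), "position" and "orientation" of the camera in the world. Camera axes: x right, y down, z forward; pixel columns grow to the right and rows downward; lengths in mm; the calibration is good to about 2 mm. A picture is of the moment at which its call begins. camera_model takes no time and is no camera call.
- robot.finish_job(): hands the job in, once; it reports no verdict.
Trained networks look in the newest picture that a camera, given by its name, has taken for a name from the list of things; names that differ only in an ending like _2 or _b are one class to them, and where a whole thing is asked for, a point or a joint stands for the part that bears it (a point fixed in the world has none). Each returns a list of dicts, best first, with "p" (0 to 1); they miss things now and then, are a little off and sometimes report something else, mostly with a low value. They report only what shows in the picture. A call takes as long as a camera call. They do not tell look-alikes from the thing itself.
- masks_of(thing, camera): "mask" (480x640 bool, what is visible of it) and "rect" ([left, top, right, bottom] in pixels, round what is visible of it).
- place_of(thing, camera): "at" ([row, column] in pixels: a listed point, or the origin of a listed thing).
The state is a dict: "t": time; "joint_pos": joint angles; "joint_vel": joint speeds; "tau": joint torques, N m; "eef_pos": TCP position; "tcp_rot": TCP orientation; "ft_force": force on the tool from outside, world axes, zero at the start; "torque": the same for the moment, N m; "width": finger opening in mm.
Only numpy, scipy, OpenCV 4.12 (cv2) and the standard library are available. Lean on these libraries where they do the work, as an engineer would, in place of code of your own. Each camera call takes 0.05 s, during which the arm holds its last target. There are 200 camera calls.

## Working session

There is one attempt and no reset: what is moved stays moved. The work goes in short steps, Python scripts to look and compute and a tool call to move; the robot and the scene stay as the last step left them, time stands still between calls to the robot, and variables do not carry over. Pictures are saved under pics/ and viewed, about 8 in all and at most 12, crops included, and the job is handed in when it is done.

Besides the shell and the picture viewer there is one more tool, called after "Call:" in YAML: its name, and indented under it one key for each argument. send_rows: Moves the arm, as the interface text tells. Its arguments: {"type":"object","properties":{"plan":{"type":"string"},"newtons":{"type":"number"}},"required":["plan"]}

```bash
mkdir -p pics; cat > h.py <<'E'
import numpy as np, cv2
from scipy.spatial.transform import Rotation as R
from workcell import observe, imaging, robot, masks_of, place_of
def rot(m):
    o=np.array(m["orientation"],float)
    return o if o.shape==(3,3) else (R.from_rotvec(o).as_matrix() if o.size==3 else R.from_quat(o).as_matrix())
def ray(cam,rc):
    m=imaging.camera_model(cam); d=rot(m)@np.array([(rc[1]-m["cx"])/m["fx"],(rc[0]-m["cy"])/m["fy"],1])
    return np.array(m["position"],float),d/np.linalg.norm(d)
def at_z(cam,rc,z):
    p,d=ray(cam,rc); return p+d*(z-p[2])/d[2]
def tri(rc1,rc2):
    p,d=ray("scene",rc1);q,e=ray("top",rc2)
    s=np.linalg.lstsq(np.c_[d,-e],q-p,rcond=None)[0]
    a,b=p+d*s[0],q+e*s[1]; return (a+b)/2,np.linalg.norm(a-b)
def proj(cam,P):
    m=imaging.camera_model(cam);c=rot(m).T@(np.array(P,float)-np.array(m["position"]))
    return [c[1]/c[2]*m["fy"]+m["cy"],c[0]/c[2]*m["fx"]+m["cx"]]
def shot(cam,name):
    im=imaging.read_camera(cam); cv2.imwrite(f"pics/{name}.png",im[:,:,::-1]); return im
E
python3 - <<'E'
from h import *
np.set_printoptions(precision=1,suppress=True)
for c in("scene","top"):
    shot(c,c+"0"); print(c,imaging.camera_model(c))
    for t in("large_knob","small_knob","paddle_knob","hook_mid"):
        print(t,[(round(d["p"],2),np.round(d["at"])) for d in place_of(t,c)])
print(observe())
E
```

```text
scene {'fx': 550.1071578589024, 'fy': 550.1071578589024, 'cx': 311.0071160238359, 'cy': 237.21854381242315, 'position': array([ 978.6, -695. ,  993. ]), 'orientation': array([-2.3, -0.8,  0.3])}
large_knob [(0.78, array([288., 235.])), (0.56, array([360., 163.]))]
small_knob [(0.66, array([250., 278.]))]
paddle_knob [(0.74, array([196., 336.]))]
hook_mid [(0.65, array([167., 416.]))]
top {'fx': 547.6129537295635, 'fy': 547.6129537295635, 'cx': 322.45128899080424, 'cy': 241.71922455028115, 'position': array([ 431.8, -121.7, 1140. ]), 'orientation': array([-2.2,  2.2, -0.1])}
large_knob [(0.98, array([250., 526.])), (0.94, array([237., 440.]))]
small_knob [(0.97, array([252., 359.])), (0.39, array([240., 258.]))]
paddle_knob [(0.91, array([239., 263.]))]
hook_mid [(0.76, array([195., 153.]))]
{'t': 0.5, 'joint_pos': array([-1.1,  0.7, -0.2,  1.6,  0.2,  0.9, -0.2]), 'joint_vel': array([ 0., -0., -0., -0., -0., -0., -0.]), 'tau': array([  0. , -52.7,  -1.3, -15.4,  -0.1,   0. ,   0. ]), 'eef_pos': array([246.7, 574.2, 238.7]), 'tcp_rot': array([2.6, 1.7, 0. ]), 'ft_force': array([ 0.1, -0.5, -0.2]), 'torque': array([-0.,  0., -0.]), 'width': 88.34683982020223}
```

View pics/scene0.png

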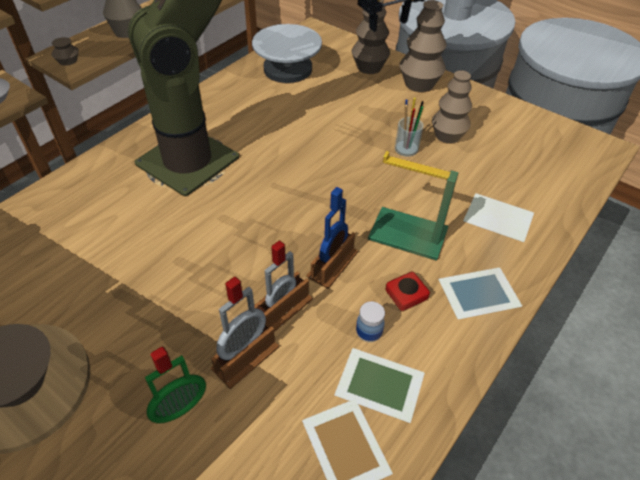

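View pics/top0.png

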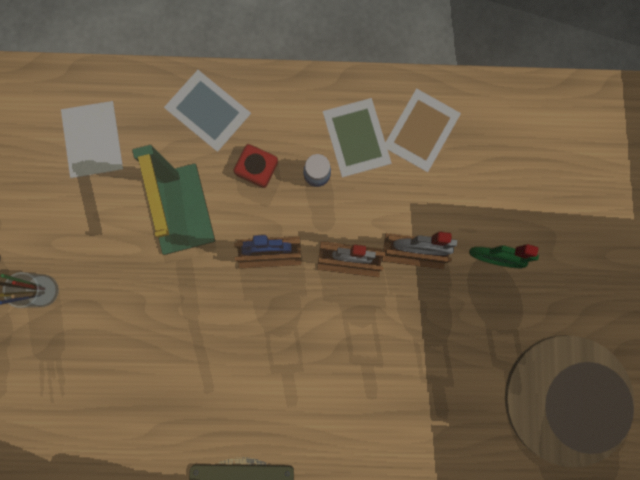

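The scene view shows, left to right:
- the green look-alike with a red knob at (row 360, col 163)
- the large grey sieve at (288, 235)
- the small sieve at (250, 278)
- the blue paddle at (196, 336)
- the hook at (167, 416)

In the top view the same things are at:
- green look-alike (250, 526)
- large sieve (237, 440)
- small sieve (252, 359)
- paddle (239, 263)
- hook (195, 153)

I'm choosing the grey ones. The red tin is clutter.

```bash
python3 - <<'E'
from h import *
np.set_printoptions(precision=1,suppress=True)
for n,a,b in(("large",(288,235),(237,440)),("small",(250,278),(252,359)),("paddle",(196,336),(239,263)),("hook",(167,416),(195,153)),("green",(360,163),(250,526))):
    pa=[d["at"] for d in (place_of(n+"_knob","scene") if n in("large","small","paddle") else place_of("hook_mid","scene") if n=="hook" else place_of("large_knob","scene")) if np.hypot(*(np.array(d["at"])-a))<15]
    pb=[d["at"] for d in (place_of(n+"_knob","top") if n in("large","small","paddle") else place_of("hook_mid","top") if n=="hook" else place_of("large_knob","top")) if np.hypot(*(np.array(d["at"])-b))<15]
    pa=pa[0] if pa else a; pb=pb[0] if pb else b
    print(n,*tri(pa,pb),np.array(pa),np.array(pb))
im=cv2.imread("pics/top0.png"); hsv=cv2.cvtColor(im,cv2.COLOR_BGR2HSV)
m=cv2.inRange(hsv,(22,150,90),(32,255,255)); m[:,:120]=0;m[:,200:]=0
pts=np.argwhere(m); pts=pts[(pts[:,0]>130)&(pts[:,0]<250)]
W=np.array([at_z("top",p,215)[:2] for p in pts]); r=cv2.minAreaRect(W.astype(np.float32)); print("hook",len(W),r,cv2.boxPoints(r))
c=cv2.resize(im[215:285,225:470],None,fx=3.2,fy=3.2,interpolation=cv2.INTER_CUBIC)
s=cv2.imread("pics/scene0.png")[225:400,140:340];s=cv2.resize(s,None,fx=2,fy=2,interpolation=cv2.INTER_CUBIC)
out=np.zeros((c.shape[0]+s.shape[0],c.shape[1],3),np.uint8);out[:c.shape[0]]=c;out[c.shape[0]:,:s.shape[1]]=s
cv2.imwrite("pics/crop1.png",out); print(out.shape)
E
```

```text
large [ 539.9 -342.   238.2] 2.8441612350893273 [288.5 234.8] [237.2 440.4]
small [ 516.8 -208.2  199.4] 1.787299377063917 [249.5 278.5] [252.3 359. ]
paddle [531.1 -45.2 225.8] 2.70846541989012 [195.8 335.8] [239.3 262.6]
hook [604.3 144.7 211.9] 3.8865616788764568 [167.2 416. ] [194.8 152.8]
green [ 526.2 -499.6  202.2] 0.04192526248228065 [359.8 163.2] [250.  526.2]
hook 886 ((604.6881103515625, 144.95619201660156), (140.13621520996094, 20.609317779541016), 14.856812477111816) [[534.3 137. ]
 [539.6 117. ]
 [675.1 153. ]
 [669.8 172.9]]
(574, 784, 3)
```

View pics/crop1.png

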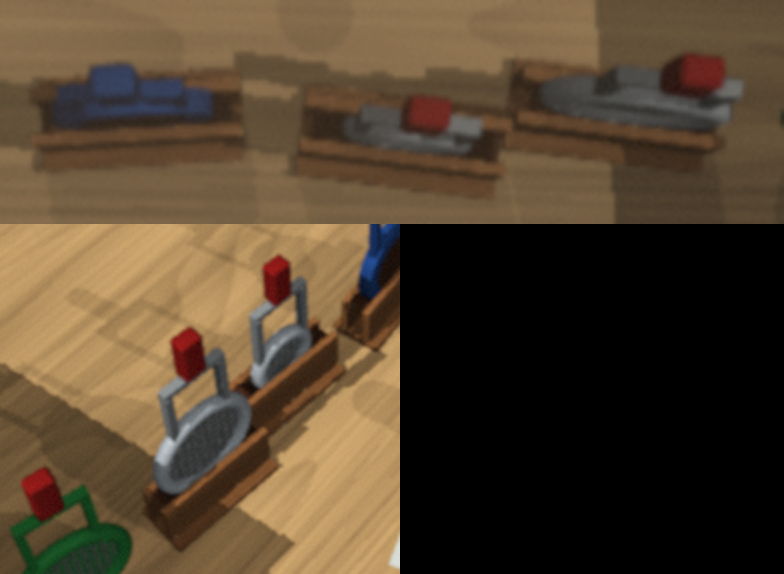

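The crop confirms the choice: grey mesh discs in the middle and right cradles, the small one at (row 115, col 425) and the large at (75, 695), with the green one lying outside the row. The hook axis is yawed 14.9°. Next I'll compute the cradle yaws and check for obstacles.

```bash
python3 - <<'E'
from h import *
np.set_printoptions(precision=1,suppress=True)
f=lambda u,v:(215+v/3.2,225+u/3.2)
for n,a,b,z in(("large",(518,120),(718,142),60),("small",(300,143),(500,158),60),("lback",(515,66),(640,77),60),("sback",(303,92),(505,120),60)):
    A,B=at_z("top",f(*a),z),at_z("top",f(*b),z); d=A-B; print(n,A,B,np.degrees(np.arctan2(-d[0],d[1])))
for n,p in(("cone1",(135,452)),("cone2",(85,420)),("cone3",(68,370)),("cup",(150,407))): print(n,at_z("scene",p,0))
for z in (150,200,250): print(at_z("scene",(75,460),z),at_z("scene",(3,430),z))
print(np.degrees(R.from_rotvec(observe()["tcp_rot"]).as_matrix()[:,0]),observe()["tcp_rot"])
E
```

```text
large [ 529.4 -277.2   60. ] [ 518.4 -402.1   60. ] -5.042881649723286
small [ 512.2 -142.2   60. ] [ 505.6 -266.2   60. ] -3.073921087381312
lback [ 563.1 -275.1   60. ] [ 558.  -353.4   60. ] -3.7595840320879557
sback [ 543.9 -143.4   60. ] [ 529.2 -269.1   60. ] -6.6639565336234305
cone1 [509.  555.7   0. ]
cone2 [304.6 717.3  -0. ]
cone3 [124.3 698.7   0. ]
cup [443.7 416.6   0. ]
[467.1 616.1 150. ] [184.7 934.8 150. ]
[497.5 538.3 200. ] [231.8 838.1 200. ]
[527.8 460.6 250. ] [278.9 741.4 250. ]
[22.6 52.6  0. ] [-2.6 -1.7 -0. ]
```

Call:
send_rows:
  plan: "0 0 50 0 1; 0 0 50 0 1; 30 -40 0 0 1; 30 -40 0 0 1; 30 -40 0 0 1; 30 -40 0 0 1; 30 -40 0 0 1; 30 -40 0 0 1"
  newtons: 30

```text
t: 1.8
eef_pos: [427.7, 332.5, 339.0]
tcp_rot: [-2.623, -1.729, -0.001]
ft_force: [0.9, 0.5, -0.5]
width: 88.2
```

Call:
send_rows:
  plan: "8 -48 0 0.04 1; 8 -48 0 0.04 1; 8 -48 0 0.04 1; 8 -48 0 0.04 1; 8 -48 0 0.04 1; 8 -48 0 0.04 1; 8 -48 0 0.04 1; 8 -48 0 0.04 1"

```text
t: 2.6
eef_pos: [490.8, -51.7, 339.0]
tcp_rot: [2.312, 2.126, 0.001]
ft_force: [1.1, 0.2, 0.8]
width: 88.1
```

Call:
send_rows:
  plan: "8 -48 0 0 1; 8 -48 0 0 1; 8 -48 0 0 1; 8 -48 0 0 1; 8 -48 0 0 1; 8 -48 0 0 1; 0 0 -30 0 1; 0 0 0 0 1"

```text
t: 3.4
eef_pos: [536.2, -338.2, 305.0]
tcp_rot: [-2.312, -2.116, 0.004]
ft_force: [-0.3, 1.1, -0.6]
width: 88.4
```

Call:
send_rows:
  plan: "3 -3 -30 0 1; 0 0 -30 0 1; 0 0 -15 0 1; 0 0 -8 0 1; 0 0 0 0 1; 0 0 0 0 1"

```text
t: 4.0
eef_pos: [542.6, -340.4, 227.1]
tcp_rot: [2.313, 2.124, 0.001]
ft_force: [-0.5, -0.3, -0.3]
width: 88.4
```

```bash
python3 - <<'E'
from h import *
print(observe()["eef_pos"],observe()["ft_force"])
a=shot("scene","s1")[200:350,140:340];b=shot("top","t1")[190:310,380:540]
a=cv2.resize(a,(600,450),interpolation=3)[:,:,::-1];b=cv2.resize(b,(200,150),interpolation=3)[:,:,::-1]
o=np.zeros((450,800,3),np.uint8);o[:,:600]=a;o[:150,600:]=b;cv2.imwrite("pics/c2.png",o)
E
```

```text
[ 542.56346732 -340.36868164  227.07253756] [-0.53168349 -0.32196467 -0.25146608]
```

View pics/c2.png

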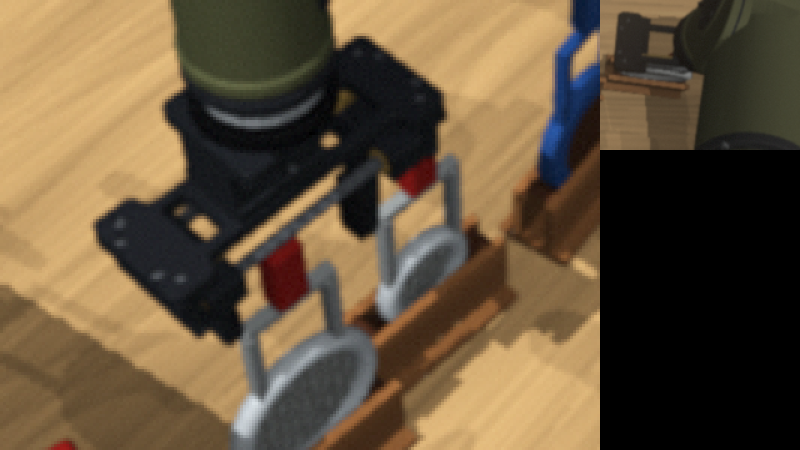

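The red knob at (row 275, col 285) is between the fingers and the body is clear. I'll go down 5 mm, grip, and lift.

Call:
send_rows:
  plan: "0 0 -5 0 1; 0 0 0 0 -1; 0 0 0 0 -1; 0 0 0 0 -1; 0 0 0 0 -1; 0 0 0 0 -1; 0 0 0 0 -1; 0 0 0 0 -1"

```text
t: 4.9
eef_pos: [541.7, -340.7, 220.7]
tcp_rot: [-2.315, -2.124, -0.0]
ft_force: [-0.5, -0.3, 0.2]
width: 34.1
```

Call:
send_rows:
  plan: "0 0 10 0 -1; 0 0 15 0 -1; 0 0 15 0 -1; 0 0 15 0 -1; 0 0 15 0 -1; 0 0 0 0 -1; 0 0 0 0 -1"

```text
t: 5.6
eef_pos: [541.5, -340.6, 290.7]
tcp_rot: [-2.315, -2.124, 0.0]
ft_force: [0.6, -0.6, -2.4]
width: 23.5
```

Lifted with about 2.4 N of weight, but the fingers closed fully only after the lift had started. I'll check where the knob sits in the grip.

```bash
python3 - <<'E'
from h import *
a=shot("scene","s2");
for n in("large_knob",):
    pa=[(round(d["p"],2),np.round(d["at"],1)) for d in place_of(n,"scene")]; print(pa)
print(proj("scene",[541.5,-340.6,310]),proj("scene",[541.5,-340.6,298]))
print(observe()["eef_pos"],observe()["ft_force"])
cv2.imwrite("pics/c3.png",cv2.resize(a[180:360,150:350],None,fx=3,fy=3,interpolation=3)[:,:,::-1])
E
```

```text
[(0.94, array([361.6, 163.5])), (0.56, array([267.3, 233.8]))]
[np.float64(261.7600990178255), np.float64(232.6183188526688)] [np.float64(266.44751268051243), np.float64(233.37455388345222)]
[ 541.04334178 -340.38689163  289.75412587] [ 0.02928451  0.47997334 -2.75907518]
```

View pics/c3.png

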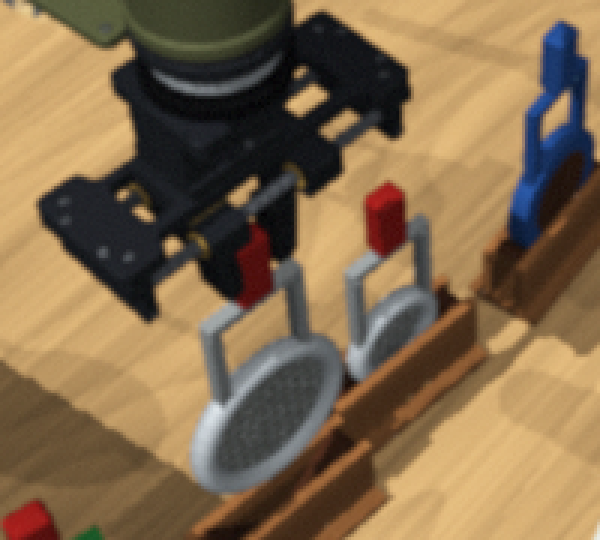

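The knob is gripped at its upper half (knob about TCP + 7), the disc at (row 420, col 265) is clear of its cradle, and the small sieve is undisturbed. Next it goes back toward the robot, then across to the hook.

Call:
send_rows:
  plan: "-15 0 0 0 -1; -30 0 0 0 -1; -30 0 0 0 -1; -25 15 0 0 -1; 0 30 0 0 -1; 0 40 0 0 -1; 0 40 0 0 -1; 0 40 0 0 -1"
  newtons: 45

```text
t: 6.5
eef_pos: [441.0, -174.2, 290.2]
tcp_rot: [-2.314, -2.123, 0.001]
ft_force: [0.7, -0.0, -1.8]
width: 23.2
```

Call:
send_rows:
  plan: "0 40 0 0.05 -1; 0 40 0 0.05 -1; 0 40 0 0.05 -1; 0 40 0 0.05 -1; 0 40 0 0.05 -1; 0 40 0 0.05 -1; 10 30 0 0.047 -1; 10 20 0 0 -1"

```text
t: 7.3
eef_pos: [461.2, 117.1, 290.4]
tcp_rot: [-1.907, -2.495, -0.0]
ft_force: [-0.2, -0.9, -2.9]
width: 23.8
```

Call:
send_rows:
  plan: "10 0 -10 0 -1; 10 0 -12 0 -1; 0 0 0 0 -1; 0 0 0 0 -1; 0 0 0 0 -1"

```text
t: 7.8
eef_pos: [481.3, 113.2, 268.7]
tcp_rot: [-1.915, -2.49, 0.001]
ft_force: [-0.0, -1.1, -1.0]
width: 23.5
```

```bash
python3 - <<'E'
from h import *
a=shot("scene","s3");b=shot("top","t3")
for c in("scene","top"): print([(round(d["p"],2),np.round(d["at"],1)) for d in place_of("large_knob",c)])
print(proj("scene",[481.3,113.2,275]),proj("top",[481.3,113.2,275]),observe()["eef_pos"])
o=np.zeros((480,800,3),np.uint8);o[:,:480]=cv2.resize(a[90:290,300:500],(480,480),interpolation=3)[:,:,::-1];o[:320,480:]=cv2.resize(b[120:320,80:280],(320,320),interpolation=3)[:,:,::-1];cv2.imwrite("pics/c4.png",o)
E
```

```text
[(0.95, array([131.7, 361.1])), (0.8, array([360.9, 163.7]))]
[(0.76, array([248.7, 524.9])), (0.57, array([262.7, 161.6]))]
[np.float64(127.73444279482102), np.float64(363.47808402459043)] [np.float64(265.7474779193416), np.float64(158.4324576957946)] [481.63379845 114.05094663 269.12087881]
```

View pics/c4.png

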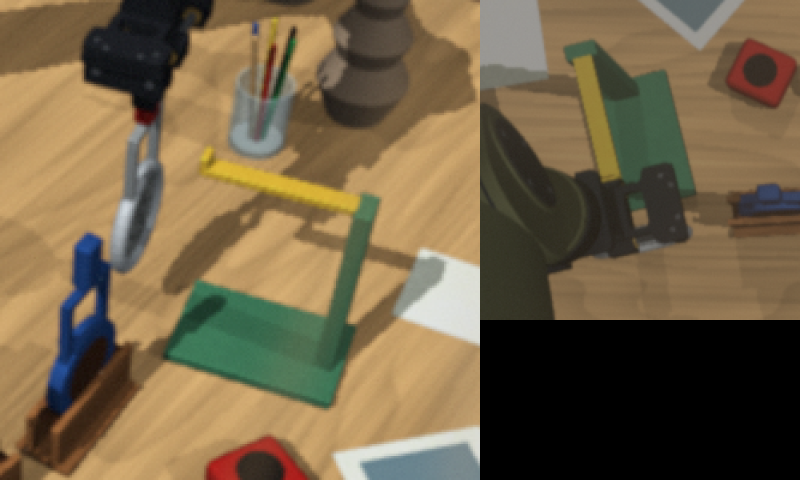

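Sieve upright in the hand at (row 150, col 140 of the crop), in line with the bar. The knob seems 5 mm or so lower than I assumed, so I'll raise 6 and enter.

Call:
send_rows:
  plan: "0 0 6 0 -1; 10 2.5 0 0 -1; 18 4.5 0 0 -1; 18 4.5 0 0 -1; 18 4.5 0 0 -1; 0 0 0 0 -1; 0 0 0 0 -1"

```text
t: 8.7
eef_pos: [545.6, 130.3, 274.5]
tcp_rot: [-1.913, -2.491, 0.001]
ft_force: [0.1, 0.1, -2.8]
width: 23.5
```

```bash
python3 - <<'E'
from h import *
a=shot("scene","s4");b=shot("top","t4")
print(observe()["eef_pos"],observe()["ft_force"])
o=np.zeros((480,800,3),np.uint8);o[:,:480]=cv2.resize(a[100:220,340:460],(480,480),interpolation=3)[:,:,::-1];o[:320,480:]=cv2.resize(b[120:280,80:240],(320,320),interpolation=3)[:,:,::-1];cv2.imwrite("pics/c5.png",o)
E
```

```text
[544.90308592 130.05681289 274.65245522] [-0.52440899 -0.50057214 -2.94346339]
```

View pics/c5.png

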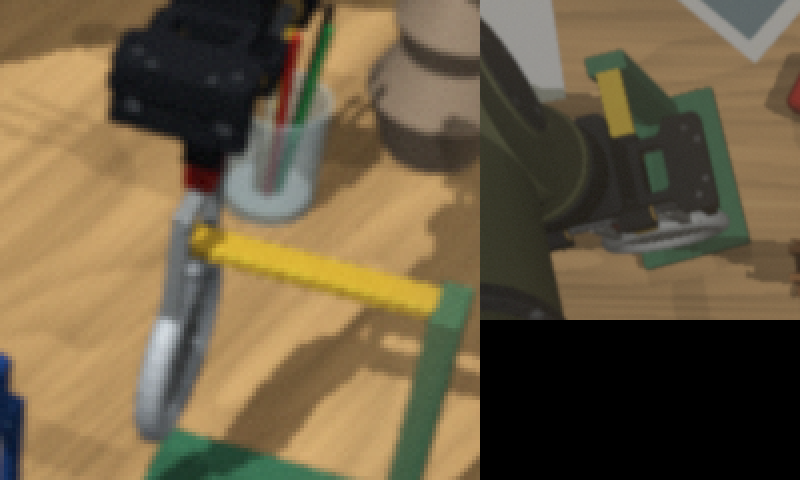

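The bar tip (row 240, col 205 of the crop) is inside the loop, with clearance above and below. I'll go on to +25 mm and then lower.

Call:
send_rows:
  plan: "18 4.5 0 0 -1; 18 4.5 0 0 -1; 18 4.5 0 0 -1; 18 4.5 0 0 -1; 13 3.5 0 0 -1; 0 0 0 0 -1; 0 0 -8 0 -1; 0 0 -6 0 -1"

```text
t: 9.6
eef_pos: [629.3, 151.3, 260.0]
tcp_rot: [-1.912, -2.491, 0.002]
ft_force: [-0.8, -0.4, -2.2]
width: 23.7
```

Call:
send_rows:
  plan: "0 0 -4 0 -1; 0 0 -4 0 -1; 0 0 0 0 -1; 0 0 0 0 -1"

```text
t: 10.0
eef_pos: [630.7, 151.7, 252.8]
tcp_rot: [-1.913, -2.492, -0.0]
ft_force: [0.4, 1.0, -2.6]
width: 23.2
```

Call:
send_rows:
  plan: "0 0 -3 0 -1; 0 0 0 0 -1; 0 0 0 0 -1"

```text
t: 10.3
eef_pos: [630.7, 151.8, 249.7]
tcp_rot: [-1.913, -2.492, -0.0]
ft_force: [0.1, 1.2, -2.8]
width: 23.6
```

Call:
send_rows:
  plan: "0 0 -3 0 -1; 0 0 0 0 -1; 0 0 0 0 -1"

```text
t: 10.6
eef_pos: [631.3, 152.0, 248.3]
tcp_rot: [1.913, 2.491, 0.003]
ft_force: [-1.6, -1.3, 5.6]
width: 23.4
```

Call:
send_rows:
  plan: "0 0 -3 0 -1; 0 0 0 0 -1; 0 0 0 0 -1"

```text
t: 10.9
eef_pos: [632.1, 151.8, 248.0]
tcp_rot: [1.912, 2.488, 0.006]
ft_force: [-4.6, -2.9, 18.3]
width: 23.5
```

Contact at TCP 249, so the loop sits on the bar. I'll relax and open.

Call:
send_rows:
  plan: "0 0 4 0 -1; 0 0 0 0 -1; 0 0 0 0 -0.2; 0 0 0 0 -0.2; 0 0 0 0 0.2; 0 0 0 0 0.2; 0 0 0 0 0.5; 0 0 0 0 0.5"

```text
t: 11.7
eef_pos: [630.7, 151.8, 247.7]
tcp_rot: [-1.913, -2.492, 0.0]
ft_force: [0.1, 0.5, -1.0]
width: 65.0
```

Call:
send_rows:
  plan: "0 0 15 0 0.7; 0 0 25 0 1; 0 0 40 0 1; 0 0 30 0 1; -20 -20 0 0 1; -20 -40 0 0 1; -20 -40 0 0 1; -10 -40 0 0 1"

```text
t: 12.5
eef_pos: [559.0, 10.6, 358.1]
tcp_rot: [-1.912, -2.493, 0.001]
ft_force: [1.1, -0.4, 1.1]
width: 88.3
```

```bash
python3 - <<'E'
from h import *
a=shot("scene","s5");b=shot("top","t5")
pa=[(round(d["p"],2),np.round(d["at"],1)) for d in place_of("large_knob","scene")];pb=[(round(d["p"],2),np.round(d["at"],1)) for d in place_of("large_knob","top")];print(pa,pb)
for p in pa:
  for q in pb: 
    t=tri(p[1],q[1]); print(t)
ps=place_of("small_knob","scene");print([(d["p"],d["at"]) for d in ps])
h=np.array([604.6,145,215]);u=np.array([.9664,.2571,0]);print(proj("scene",h+25*u+[0,0,33]),proj("top",h+25*u+[0,0,33]))
print(observe()["eef_pos"],observe()["ft_force"])
o=np.zeros((480,800,3),np.uint8);o[:,:480]=cv2.resize(a[100:260,320:480],(480,480),interpolation=3)[:,:,::-1];o[:320,480:]=cv2.resize(b[120:280,80:240],(320,320),interpolation=3)[:,:,::-1];cv2.imwrite("pics/c6.png",o)
E
```

```text
[(0.77, array([158. , 431.7])), (0.69, array([359.3, 160.3]))] [(0.72, array([254. , 523.4]))]
(array([ 634.13510503, -282.55041428,  588.01568851]), np.float64(323.42658013972584))
(array([ 518.7596197 , -498.9342018 ,  194.49078197]), np.float64(3.2609885817136215))
[(0.64, [251.0, 280.5])]
[np.float64(157.05878888130252), np.float64(431.367346927293)] [np.float64(176.76031315716756), np.float64(144.0825562112398)]
[560.92959672  12.58188808 357.95900071] [0.00303948 0.4404507  0.20444897]
```

View pics/c6.png

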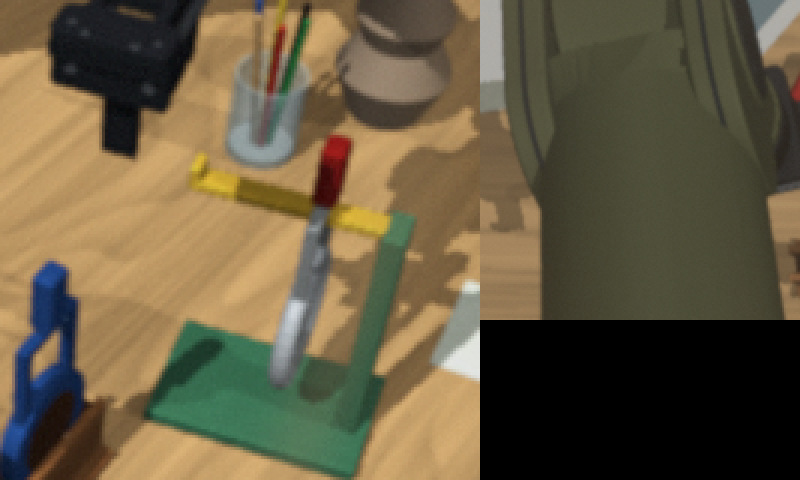

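The large sieve hangs freely, its knob at (158, 432) against a predicted (157, 431). Now the small one.

Call:
send_rows:
  plan: "-6 -32 0 -0.05 1; -6 -32 0 -0.05 1; -6 -32 0 -0.05 1; -6 -32 0 -0.05 1; -6 -32 0 -0.05 1; -6 -32 0 -0.05 1; -6 -26 -10 -0.047 1; 0 0 -30 0 1"

```text
t: 13.55
eef_pos: [520.5, -210.0, 319.4]
tcp_rot: [2.315, 2.113, 0.003]
ft_force: [1.2, 0.5, -0.7]
width: 88.1
```

Call:
send_rows:
  plan: "0 0 -40 0 1; 0 0 -30 0 1; 0 0 -20 0 1; 0 0 0 0 1; 0 0 0 0 1; 0 0 0 0 1"

```text
t: 14.15
eef_pos: [520.2, -205.7, 229.1]
tcp_rot: [2.312, 2.124, 0.003]
ft_force: [0.0, -0.1, -0.6]
width: 88.1
```

```bash
python3 - <<'E'
from h import *
a=shot("scene","s6")
o=observe();print(o["eef_pos"],o["ft_force"],np.degrees(2*np.arctan2(o["tcp_rot"][1],o["tcp_rot"][0])))
print([(d["p"],d["at"]) for d in place_of("small_knob","scene")],proj("scene",[517,-208,199.5]))
cv2.imwrite("pics/c7.png",cv2.resize(a[150:330,210:390],(540,540),interpolation=3)[:,:,::-1])
E
```

```text
[ 520.02765414 -205.96958129  229.13323263] [0.25931738 0.6252422  0.15184039] 85.12975386569791
[(0.69, [252.6, 278.4])] [np.float64(249.4859171418592), np.float64(278.19695836674424)]
```

View pics/c7.png

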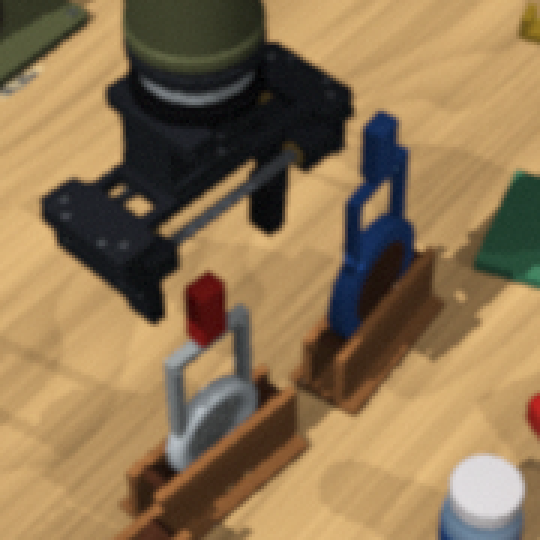

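The red small knob at (row 310, col 207 of the crop) lies centred between the fingers. I'll go down 46 mm and wait out the full closing this time.

Call:
send_rows:
  plan: "-2 -1 -20 0 1; 0 0 -20 0 1; 0 0 -6 0 1; 0 0 0 0 -1; 0 0 0 0 -1; 0 0 0 0 -1; 0 0 0 0 -1; 0 0 0 0 -1"

```text
t: 15.05
eef_pos: [517.0, -207.3, 182.2]
tcp_rot: [2.314, 2.124, 0.001]
ft_force: [0.1, 0.8, 0.2]
width: 50.2
```

Call:
send_rows:
  plan: "0 0 0 0 -1; 0 0 0 0 -1; 0 0 0 0 -1; 0 0 0 0 -1; 0 0 0 0 -1; 0 0 0 0 -1; 0 0 0 0 -1"

```text
t: 15.75
eef_pos: [516.7, -207.4, 181.7]
tcp_rot: [2.315, 2.124, -0.0]
ft_force: [0.2, 0.4, 0.5]
width: 23.7
```

Call:
send_rows:
  plan: "0 0 10 0 -1; 0 0 15 0 -1; 0 0 15 0 -1; 0 0 20 0 -1; 0 0 20 0 -1; 0 0 0 0 -1; 0 0 0 0 -1"

```text
t: 16.45
eef_pos: [516.5, -207.1, 261.8]
tcp_rot: [2.315, 2.124, 0.0]
ft_force: [-0.4, -0.6, -2.2]
width: 23.5
```

Call:
send_rows:
  plan: "-15 0 0 0 -1; -30 0 0 0 -1; -30 15 0 0 -1; 0 30 0 0.05 -1; 0 40 0 0.05 -1; 0 40 0 0.05 -1; 0 40 0 0.05 -1; 0 40 0 0.05 -1"

```text
t: 17.25
eef_pos: [440.7, -0.8, 260.8]
tcp_rot: [-2.028, -2.397, 0.002]
ft_force: [0.3, -0.2, -1.5]
width: 23.7
```

Call:
send_rows:
  plan: "0 40 0 0.05 -1; 0 40 0 0.047 -1; 10 25 0 0 -1; 15 10 -2 0 -1; 15 0 -2 0 -1; 0 0 0 0 -1; 0 0 0 0 -1"

```text
t: 17.95
eef_pos: [480.5, 112.2, 256.7]
tcp_rot: [-1.913, -2.49, 0.004]
ft_force: [-0.6, -1.0, -1.8]
width: 23.7
```

```bash
python3 - <<'E'
from h import *
a=shot("scene","s7")
o=observe();e=o["eef_pos"];print(e,o["ft_force"],np.degrees(2*np.arctan2(o["tcp_rot"][1],o["tcp_rot"][0])), "line y",145+(e[0]-604.6)*.2661)
cv2.imwrite("pics/c8.png",cv2.resize(a[90:260,310:480],(540,540),interpolation=3)[:,:,::-1])
E
```

```text
[480.31600592 112.12118061 257.01349224] [-0.7615225  -0.69486131 -1.71231921] -255.05735571230252 line y 111.92802917542556
```

View pics/c8.png

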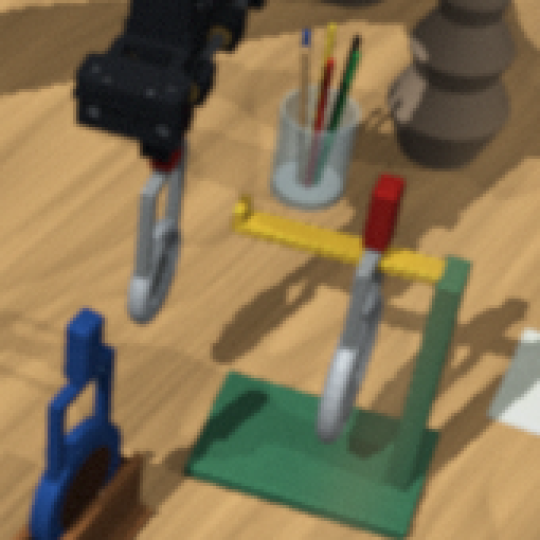

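The small sieve hangs upright in the hand, in line with the bar, and the large one is still in place. I'll enter.

Call:
send_rows:
  plan: "8 2.2 0 0 -1; 18 4.8 0 0 -1; 18 4.8 0 0 -1; 18 4.8 0 0 -1; 0 0 0 0 -1; 0 0 0 0 -1"

```text
t: 18.6
eef_pos: [543.1, 129.1, 257.5]
tcp_rot: [-1.913, -2.491, 0.001]
ft_force: [0.2, 0.2, -1.6]
width: 23.7
```

Call:
send_rows:
  plan: "18 4.8 0 0 -1; 18 4.8 0 0 -1; 0 0 0 0 -1; 0 0 -8 0 -1; 0 0 -6 0 -1; 0 0 -4 0 -1; 0 0 0 0 -1; 0 0 0 0 -1"

```text
t: 19.4
eef_pos: [578.3, 138.4, 240.2]
tcp_rot: [-1.913, -2.491, 0.003]
ft_force: [-2.1, -1.7, 5.7]
width: 23.6
```

Contact at TCP 240, about 8 to 10 mm higher than expected. The large sieve showed the same offset, so this is the bar. I'll check the picture before releasing.

```bash
python3 - <<'E'
from h import *
a=shot("scene","s8");o=observe();print(o["eef_pos"],o["ft_force"])
cv2.imwrite("pics/c9.png",cv2.resize(a[90:260,330:500],(540,540),interpolation=3)[:,:,::-1])
E
```

```text
[578.30080475 138.45304166 240.16994361] [-2.41685888 -2.00082017  5.63527685]
```

View pics/c9.png

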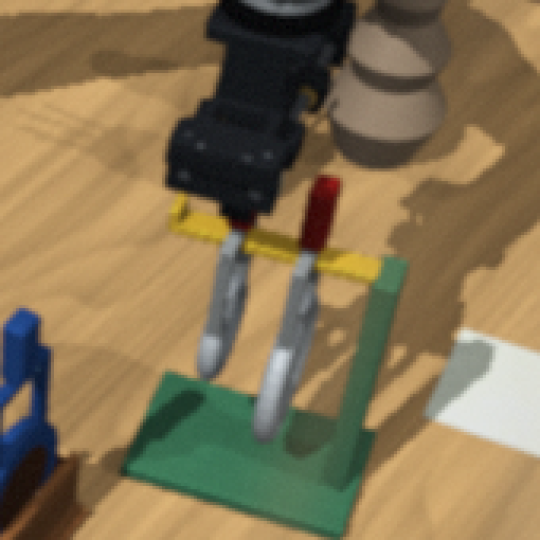

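The small loop sits on the bar at (row 235, col 235), in front of the large one at (250, 310). I'll release and retreat straight up.

Call:
send_rows:
  plan: "0 0 0 0 -1; 0 0 1 0 -0.2; 0 0 0 0 -0.2; 0 0 0 0 0.2; 0 0 0 0 0.2; 0 0 0 0 0.5; 0 0 0 0 0.5; 0 0 0 0 0.5"

```text
t: 20.25
eef_pos: [579.7, 139.0, 240.7]
tcp_rot: [-1.913, -2.492, 0.0]
ft_force: [-1.1, 0.2, 0.6]
width: 66.0
```

Call:
send_rows:
  plan: "0 0 15 0 0.5; 0 0 25 0 0.5; 0 0 40 0 1; 0 0 30 0 1; -30 -20 0 0 1; -30 -40 0 0 1; -20 -40 0 0 1; -10 -40 0 0 1"

```text
t: 21.05
eef_pos: [487.7, -2.1, 351.0]
tcp_rot: [-1.911, -2.493, 0.001]
ft_force: [1.7, 0.1, 0.1]
width: 88.7
```

Call:
send_rows:
  plan: "0 -40 0 0 1; 0 -40 0 0 1; 0 0 0 0 1; 0 0 0 0 1; 0 0 0 0 1; 0 0 0 0 1; 0 0 0 0 1; 0 0 0 0 1"

```text
t: 21.85
eef_pos: [489.8, -80.2, 350.8]
tcp_rot: [-1.911, -2.493, -0.0]
ft_force: [-0.3, -0.0, -0.2]
width: 88.2
```

```bash
python3 - <<'E'
from h import *
a=shot("scene","s9");o=observe();print(o["t"],o["eef_pos"],o["ft_force"])
h=np.array([604.6,145,215]);u=np.array([.9664,.2571,0])
for n in("large_knob","small_knob","paddle_knob"): print(n,[(d["p"],d["at"]) for d in place_of(n,"scene")])
for d in(25,-27): print(d,proj("scene",h+d*u+[0,0,33]))
print("paddle was 195.8 335.8")
cv2.imwrite("pics/c10.png",cv2.resize(a[90:290,290:490],(560,560),interpolation=3)[:,:,::-1])
E
```

```text
21.9 [489.76735402 -80.43229878 350.76300287] [-0.86701887  0.12481212 -0.44989306]
large_knob [(0.97, [158.4, 429.3]), (0.56, [359.8, 160.9])]
small_knob [(0.76, [148.5, 406.4])]
paddle_knob [(0.89, [199.3, 338.8])]
25 [np.float64(157.05878888130252), np.float64(431.367346927293)]
-27 [np.float64(150.46724534748085), np.float64(407.27344351847194)]
paddle was 195.8 335.8
```

View pics/c10.png

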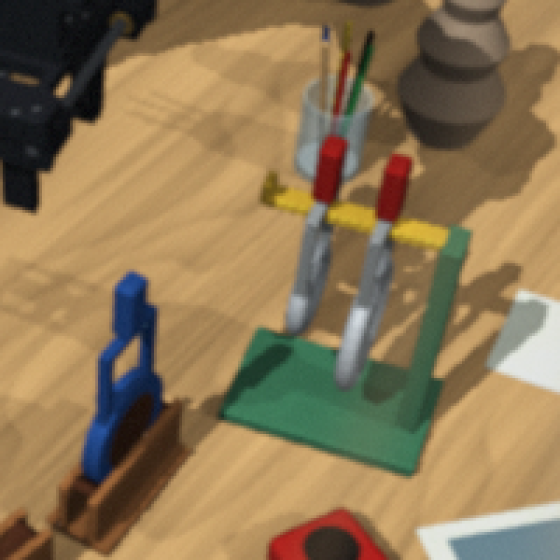

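Both sieves hang freely, with knobs at about (row 170, col 330) and (190, 395) of the crop. The paddle stands in its cradle and the robot is clear, so I'm handing in.

```bash
python3 -c "
from h import *
print(robot.finish_job())"
```

```text
the job is handed in; nothing more can be done
None
```

Both sieves are on the yellow hook and the job is handed in at about 22 s. The large one hangs about 25 mm towards the post and the small one about 27 mm towards the open end, released and upright in the last picture. `finish_job` gives no verdict.

**Last checks:**
- **Knob positions:** both knobs were within about 2 pixels of where they should appear on the bar. This was from the scene camera only; I took no second view at the end.
- **Paddle and robot:** the paddle was still standing in its cradle, its detection within 5 pixels of the start (network scatter). The arm stood clear with no load on the wrist.

**What disagreed:**
- **Knob heights:** they came out 8–10 mm too high from the cameras, which showed when the loops touched the bar. The small sieve therefore passed the lip with only about 5 mm to spare.
- **First grip:** the fingers finished closing on the large knob only after the lift had started, so it was held about 10 mm higher up than planned.
- **Contact on the bar:** the large sieve was pressed onto the bar with about 18 N before release, and the small one with about 6 N.

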